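Open the engraving collet in the bayonet opener and hold it

TASK

Take the flat-sided engraving handle out of the wooden tool block and stand it nose-down in the collet opener, its cross-pin through the slot. Push it in against the spring, twist it a quarter turn clockwise (seen from above), and finish while still gripping it there, upright, pushed in and fully turned, so that the needle can be changed: the spring turns it back if you let go. Leave the other two tools and everything lying about the bench where they are.

Things in the scene. Friction and masses are not known exactly. Their poses are not given: they have to be found in the camera images.
- handle: Engraving handle, 115 mm long, 105-210 g, standing nose-down in a hole of the tool block. Origin at the tip of its nose, z up its axis. Upwards: steel nose 16 mm in diameter (z 0-30 mm, tapered to 10 mm over the lowest 5), brass collar disc 44 mm in diameter (z 30-35) that rests on the block, brass neck 23 mm in diameter (z 35-52), dark walnut grip (z 51-115). A half turn about z is no change.
- handle_grip (a point): On the handle's axis in the middle of its walnut grip, 85 mm above the nose tip; axes as handle. The grip is 24 mm thick along x (flat faces +x and -x, to be gripped) and 40 mm broad along y, z 51-115 mm. The broad direction shows the direction of the cross-pin. It is the only flat-sided grip of the three tools.
- handle_pin (a point): Centre of the steel cross-pin through the handle's nose, 11 mm above the nose tip: a bar 30 mm long along the handle's y (15 mm each way from the axis), 6 mm wide and 6 mm tall. Only this tool has one.
- block: Fixed wooden tool block, 62 mm (x) by 236 mm (y) by 40 mm tall, origin at the centre of its underside. Three upright holes, 35 mm in diameter, 34 mm deep, along its y at -85, 0 and +85 mm. A tool hangs in each on its collar, nose tip 10 mm above the bench; lift it straight up to clear. Any tool may be in any hole.
- opener: Collet opener: fixed grey square metal block 84 by 84 mm, 60 mm tall, feet on its x sides (126 mm over them). Origin at the centre of its underside. The nose tip lands on a sprung plunger 45 mm above the bench; the pin is then in the slot and cannot turn. 10 mm deeper (tip at 35 mm, pin free from 38 mm down) it turns, only clockwise from above; the collar is then 5 mm above the plate.
- opener_mouth (a point): Centre of the keyhole, at the top face of the opener's 8 mm thick aluminium top plate, 60 mm above the bench; axes as opener. The keyhole is an opening 20 mm square for the nose, crossed by a slot 36 mm long along the opener's y and 10 mm wide for the cross-pin: the handle enters with its y parallel to the opener's y, either way round.
- opener_push (a joint): How far the sprung plunger is pressed down, m: 0 at rest (4 N), 0.011 at its solid stop (11 N). With the pin turned under the plate the plate keeps it at 0.0065 or more.
- opener_twist (a joint): Turn of the rotor under the plate, clockwise from above, rad: 0 at rest, 1.57 at its solid stop. The cross-pin drives it with about 0.1 rad of play, so the handle must turn 1.57 to 1.67 rad clockwise from its entry position. A spring resists with 0.05 N m at 0, rising to 0.2 N m at the stop, and turns it back if let go.
- burin: Another tool in the block: round mushroom-shaped wooden handle 30 mm across, 88 mm long, same collar, no cross-pin. Leave alone. Origin at its tip.
- scriber: Another tool in the block: slim round wooden handle 16 mm across, 100 mm long, same collar, no cross-pin. Leave alone. Origin at its tip.
- gourd: Dark polished carved gourd, 112 mm across and 94 mm tall, on the far side. Leave alone. Origin at the centre of its underside.
- tin: Small round aluminium tin, 44 mm across and 35 mm tall, standing between block and opener. Leave alone. Origin at the centre of its underside.
- stone: Sharpening stone 50 by 150 by 22 mm, lying on the far side. Leave alone. Origin at the centre of its underside.
- sander: Cork sanding block 60 by 100 by 30 mm, lying on the far side. Leave alone. Origin at the centre of its underside.
- brush: Brush lying on the near side, about crosswise. Leave alone. Origin under its middle.
Things that resemble listed ones, but are neither listed nor needed, are in the scene too. Leave any red look-alike of the handle alone.

How it is judged:
By the outcome, as a careful person would: the job done as asked, in the order asked, and still so for the second after the job is handed in, while the arm keeps its last pose, push and grip.
It also fails if it takes over 46 s, if anything falls off the work surface, if the arm or the gripper's body presses on something with over 40 N, if the wrist force passes 120 N, or if a joint passes its speed limit or range.

ROBOT

A 7-joint arm with a two-finger parallel gripper is mounted at the origin on the work surface. World frame = base frame: x ahead of the robot, y to its left, z up, the work surface at z = 0. Lengths are in m, angles in degrees, forces in N, time in s.
With the tool pointing down it reaches from about 0.4 to 0.875 m from the base axis. Payload 6.5 kg.
Tool frame: the origin (TCP) lies on the centre line of the jaws, within the pads' length; the fingertips stand 25 mm ahead of it and the grasp point (between the pads) lies 6 mm ahead of it; z points along the fingers, y is the line along which they close (so a half turn about z gives the same grasp; the last joint's range is limited). The gripper opens to 85 mm and grips with 20 to 120 N. Pads are 22 mm wide; open, the fingers measure 114 mm over their backs; the gripper's body (76 mm by 85 mm) begins 54 mm behind the grasp point. The pads swing forward as they close: fully open they stand 13 mm farther back than shut.
Start: joints at [-74.668, 30.733, -0.252, 88.115, 0.149, 61.152, -4.079], TCP at [0.213, 0.614, 0.256] pointing down, gripper open.
Joint ranges: [-154.64, 154.64], [-21.42, 123.67], [-72.66, 72.17], [13.99, 137.28], [-74.86, 254.86], [10.95, 109.41], [-158.01, 158.01]. Speed limits (degrees/s): [136.94, 136.94, 180, 180, 180, 180, 180].

INTERFACE

Orientations are given as a 3x3 rotation matrix whose columns are the frame's x, y, z axes.
In Python, from cell import robot gives the robot as it stands.
- The arm moves only by the tool send_rows, never from a script. Its arguments are lists of equal length, an entry for each row: "dp": the shift along the world's x, y, z in m, a list of three; "delta_rot": the turn, a rotation vector about the world's x, y, z in degrees, a list of three. A call has 1 to 12 rows; each row is the pose to reach, as a shift and turn from the pose commanded when the call began; what a row does not reach only later rows make up. A row lasts 1/8 s, in which the tool goes at most 62.5 mm and 10.7 degrees, less where a joint would pass 70% of its speed; a pose out of reach is approached as far as the arm can. A call with a gripper value outside its range is refused whole. "jaw" is the opening, from -1 (shut) to 1 (fully open), so that 0 is half open, set as the call begins (left out, the last holds). The fingers move at their own pace and stop on an object; "grip_force" is the grip in N (left out, the last holds). Time passes only in rows, so rows that repeat a pose let the fingers close. It gives the time, the measured TCP pose, the force, the opening and the grip force at its end, in the units of the state.
- robot.read_state(): the state, without advancing time (a new reading comes with each control period).
- robot.read_camera(name): name is "scene" or "top" or "wrist"; returns the picture (480x640x3 uint8, red, green, blue); there is no depth.
- robot.calibration(name): a dict with "fx", "fy", "cx", "cy" (pixels), "world_to_cam" (4x4, takes a point from world to camera coordinates); the wrist camera has in their place "hand_eye" (4x4, takes a point from camera to tool coordinates, whose origin is the TCP and whose axes are the flange's). Camera axes: x right, y down, z forward; pixel columns grow to the right and rows downward; lengths in m; the calibration is good to about 2 mm. A picture is of the moment at which its call begins: read the wrist's pose just before it. calibration takes no time and is no camera call.
- robot.sign_off(): hands the job in; it is judged then, once.
The state is a dict: "time": time; "joint_positions": joint angles; "qvel": joint speeds; "effort": joint torques, N m; "position": TCP position; "tcp_rot": TCP orientation; "force": force on the tool from outside, world axes, zero at the start; "wrist_torque": the same for the moment, N m; "opening": finger opening in m; "gripper_force": force on a finger pad.
Only numpy, scipy, OpenCV 4.12 (cv2) and the standard library are available. Lean on these libraries where they do the work, as an engineer would, in place of code of your own. Each camera call takes 0.05 s, during which the arm holds its last target. There are 200 camera calls.

## Working session

There is one attempt and no reset: what is moved stays moved. The work goes in short steps, Python scripts to look and compute and a tool call to move; the robot and the scene stay as the last step left them, time stands still between calls to the robot, and variables do not carry over. Pictures are saved under pics/ and viewed, at most 10 in all, crops included, and the job is handed in when it is done.

Besides the shell and the picture viewer there is one more tool, called after "Request:" as a command line: name --argument value ..., lists and objects as JSON in quotes. send_rows: Moves the arm, as the interface text tells. Its arguments: {"type":"object","properties":{"dp":{"type":"array"},"delta_rot":{"type":"array"},"jaw":{"type":"number"},"grip_force":{"type":"number"}},"required":["dp","delta_rot"]}

```bash
mkdir -p pics
cat > h.py <<'E'
import numpy as np, cv2
from cell import robot
def save(name,f):
    im=robot.read_camera(name); cv2.imwrite(f,im[:,:,::-1]); return im
def ray(name,u,v,z):
    c=robot.calibration(name)
    d=np.array([(u-c['cx'])/c['fx'],(v-c['cy'])/c['fy'],1])
    if 'world_to_cam' in c: T=np.linalg.inv(np.array(c['world_to_cam']))
    else:
        s=robot.read_state(); W=np.eye(4); W[:3,:3]=s['tcp_rot']; W[:3,3]=s['position']; T=W@np.array(c['hand_eye'])
    d=T[:3,:3]@d; o=T[:3,3]
    return o+d*(z-o[2])/d[2]
E
python3 - <<'E'
from h import *
np.set_printoptions(precision=4,suppress=True)
s=robot.read_state(); print(s['time'],s['position'],np.array(s['tcp_rot']),s['opening'])
save('scene','pics/s0.png');save('top','pics/t0.png');save('wrist','pics/w0.png')
print(robot.calibration('wrist')); print(robot.calibration('top'))
E
```

```text
0.0 [0.2127 0.6136 0.2554] [[-0.9448  0.3276 -0.0005]
 [ 0.3276  0.9448 -0.0017]
 [-0.0001 -0.0018 -1.    ]] 0.08528384072132403
{'fx': 336.7891732177997, 'fy': 336.7891732177997, 'cx': 316.76522448216224, 'cy': 242.73563478998122, 'hand_eye': array([[-0.0006, -0.955 , -0.2966,  0.075 ],
       [ 1.    , -0.0006, -0.0001, -0.001 ],
       [-0.0001, -0.2966,  0.955 , -0.1176],
       [ 0.    ,  0.    ,  0.    ,  1.    ]])}
{'fx': 585.8571244025486, 'fy': 585.8571244025486, 'cx': 326.1871247378466, 'cy': 238.1299314765503, 'world_to_cam': array([[-0.0228, -0.9995,  0.0199,  0.0456],
       [-0.9902,  0.0198, -0.1379,  0.5914],
       [ 0.1374, -0.0229, -0.9902,  1.2917],
       [ 0.    ,  0.    ,  0.    ,  1.    ]])}
```

View pics/t0.png

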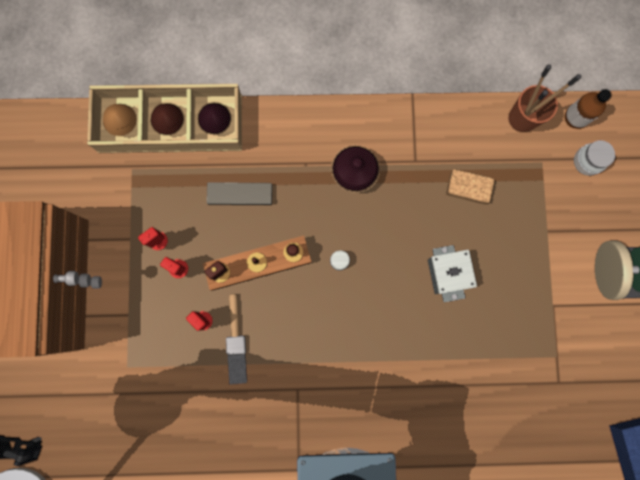

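View pics/s0.png

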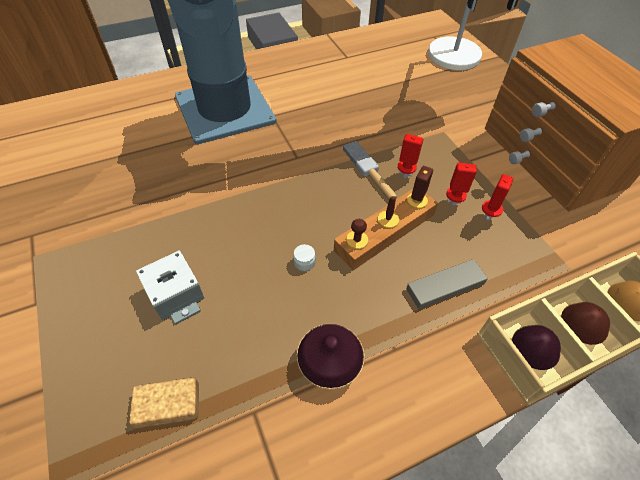

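The handle stands in the left hole of the block, around top pixel (217,268). The opener is around (454,272), and three red look-alikes stand to the left. I'll enlarge both spots.

Run:
```python
from h import *
im=cv2.imread('pics/t0.png')
a=cv2.resize(im[230:300,195:320],None,fx=6,fy=6,interpolation=3)[:300]
a=cv2.resize(im[232:292,197:317],(800,400)[:2],interpolation=cv2.INTER_CUBIC)[:300]
a=cv2.resize(im[240:300,195:275],(400,300),interpolation=cv2.INTER_CUBIC)
b=cv2.resize(im[240:300,415:495],(400,300),interpolation=cv2.INTER_CUBIC)
w=cv2.resize(cv2.imread('pics/w0.png'),(400,300))
cv2.imwrite('pics/c0.png',np.vstack([np.hstack([a,b]),np.hstack([w,w*0])]))
for n,u,v,z in [('hole_s',292,257,.042),('hole_m',257,264,.042),('handtop',216,268,.125),('op',454,271,.06)]: print(n,ray('top',u,v,z))
```

```text
hole_s [0.55060653 0.11112498 0.042     ]
hole_m [0.5363889  0.19009368 0.042     ]
handtop [0.52172681 0.26828414 0.125     ]
op [ 0.50979076 -0.25034282  0.06      ]
```

View pics/c0.png

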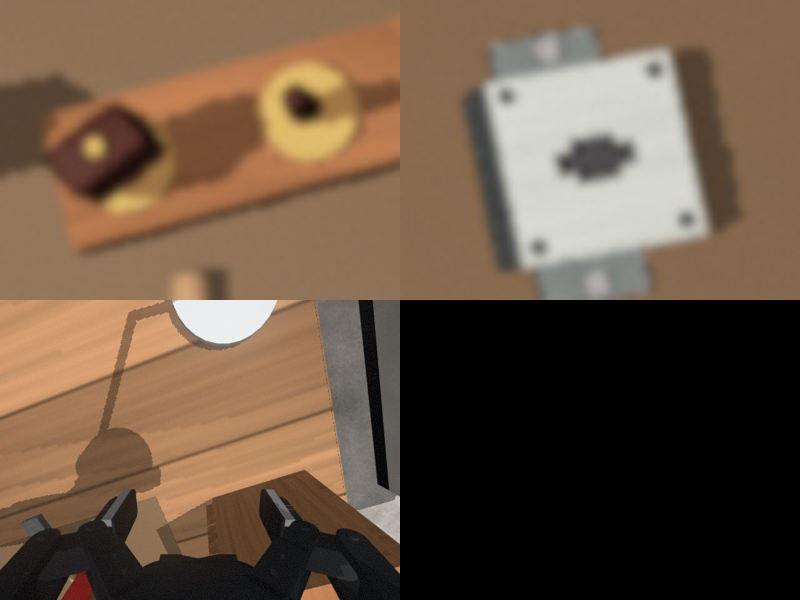

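The handle's top is near (0.52, 0.27). Its broad side is rotated about 25° counter-clockwise from the slot. I'll move to hover above it, passing nearer the base to avoid the cabinet.

Request:
send_rows --dp '[[0.04,-0.05,0],[0.08,-0.1,0],[0.09,-0.16,0],[0.1,-0.21,0],[0.15,-0.24,0],[0.2,-0.28,0],[0.26,-0.31,0],[0.3,-0.34,0],[0.3,-0.345,0],[0.3,-0.345,0],[0.3,-0.345,0]]' --delta_rot '[[0,0,0],[0,0,-5],[0,0,-10],[0,0,-15],[0,0,-20],[0,0,-25],[0,0,-30],[0,0,-35],[0,0,-35],[0,0,-35],[0,0,-35]]' --jaw 1 --grip_force 60

```text
time: 1.52
position: [0.5116, 0.2706, 0.2561]
tcp_rot: [[-0.588, 0.809, -0.001], [0.809, 0.588, 0.001], [0.001, -0.0, -1.0]]
force: [-0.5, 0.6, -0.5]
opening: 0.0856
gripper_force: 0.0
```

Run:
```python
from h import *
np.set_printoptions(precision=4,suppress=True)
s=robot.read_state(); print(s['time'],s['position'],np.array(s['tcp_rot']),s['joint_positions'],s['force'])
save('wrist','pics/w1.png')
```

```text
1.525 [0.5116 0.2706 0.2561] [[-0.5884  0.8086 -0.001 ]
 [ 0.8086  0.5884  0.0006]
 [ 0.0011 -0.0005 -1.    ]] [-43.148   24.1045  14.2951  99.9632  -6.989   56.8258   9.8268] [-0.5362  0.6102 -0.4927]
```

View pics/w1.png

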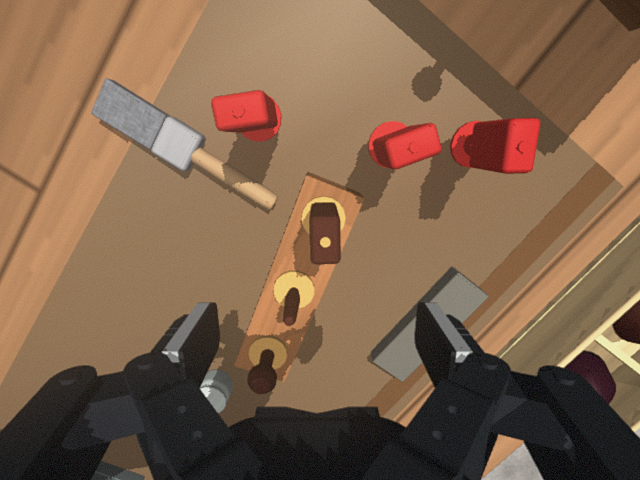

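Run:
```python
from h import *
np.set_printoptions(precision=4,suppress=True)
for u,v,z in [(325,242,.125),(323,217,.045),(294,291,.045),(268,354,.045)]: print(ray('wrist',u,v,z))
im=cv2.imread('pics/w1.png')[190:280,280:370]
b=cv2.imread('pics/t0.png')[255:290,430:480]
cv2.imwrite('pics/c1.png',cv2.resize(im,(600,600),interpolation=cv2.INTER_CUBIC))
```

```text
[0.5177 0.2725 0.125 ]
[0.5167 0.2737 0.045 ]
[0.5395 0.1903 0.045 ]
[0.5605 0.1084 0.045 ]
```

View pics/c1.png

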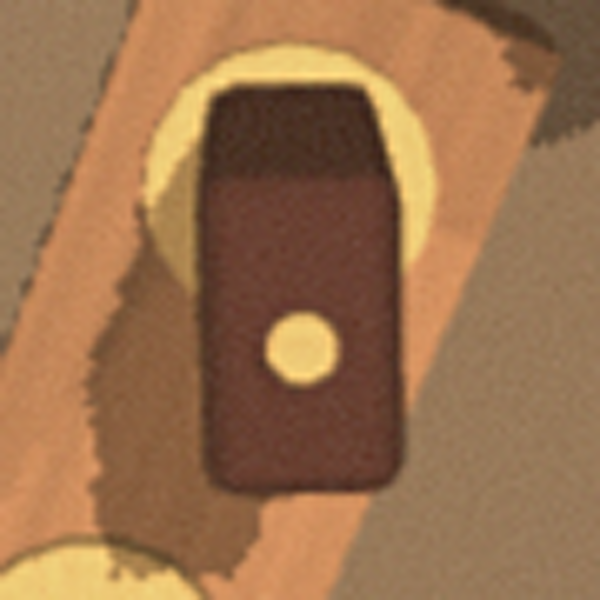

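The handle is at (0.517, 0.273) and the jaws line up to within about 1°. I'll descend and close.

Request:
send_rows --dp '[[0.0055,0.0025,-0.02],[0.0055,0.0025,-0.05],[0.0055,0.0025,-0.08],[0.0055,0.0025,-0.11],[0.0055,0.0025,-0.135],[0.0055,0.0025,-0.15],[0.0055,0.0025,-0.155],[0.0055,0.0025,-0.155]]' --delta_rot '[[0,0,1],[0,0,1],[0,0,1],[0,0,1],[0,0,1],[0,0,1],[0,0,1],[0,0,1]]'

```text
time: 2.58
position: [0.5187, 0.2718, 0.1014]
tcp_rot: [[-0.6, 0.8, 0.0], [0.8, 0.6, 0.0], [-0.0, 0.0, -1.0]]
force: [0.1, 0.0, -0.7]
opening: 0.0855
gripper_force: 0.0
```

Request:
send_rows --dp '[[0,0,0],[0,0,0],[0,0,0],[0,0,0],[0,0,0],[0,0,0],[0,0,0],[0,0,0]]' --delta_rot '[[0,0,0],[0,0,0],[0,0,0],[0,0,0],[0,0,0],[0,0,0],[0,0,0],[0,0,0]]' --jaw -1 --grip_force 70

```text
time: 3.58
position: [0.5188, 0.2718, 0.1018]
tcp_rot: [[-0.6, 0.8, 0.001], [0.8, 0.6, 0.0], [-0.0, 0.001, -1.0]]
force: [-0.1, 0.4, 5.7]
opening: 0.0233
gripper_force: 69.1
```

Request:
send_rows --dp '[[0,0,0.01],[0,0,0.03],[0,0,0.06],[0,0,0.1],[0,0,0.13],[0,0,0.15],[0,0,0.15]]' --delta_rot '[[0,0,0],[0,0,0],[0,0,0],[0,0,0],[0,0,0],[0,0,0],[0,0,0]]'

```text
time: 4.45
position: [0.519, 0.2719, 0.2527]
tcp_rot: [[-0.6, 0.8, 0.002], [0.8, 0.6, 0.001], [-0.0, 0.003, -1.0]]
force: [-0.3, -1.2, -2.3]
opening: 0.0232
gripper_force: 68.6
```

Request:
send_rows --dp '[[0,-0.03,0],[0,-0.08,0],[0,-0.13,0],[0,-0.18,0],[0,-0.24,0],[0,-0.3,0],[0,-0.36,0],[-0.005,-0.42,0],[-0.008,-0.47,0],[-0.008,-0.5,0],[-0.008,-0.52,0],[-0.008,-0.52,0]]' --delta_rot '[[0,0,0],[0,0,0],[0,0,-3],[0,0,-6],[0,0,-9],[0,0,-12],[0,0,-15],[0,0,-18],[0,0,-22],[0,0,-24],[0,0,-26],[0,0,-26]]'

```text
time: 5.95
position: [0.5099, -0.2491, 0.2506]
tcp_rot: [[-0.187, 0.982, -0.001], [0.982, 0.187, -0.0], [0.0, -0.001, -1.0]]
force: [-0.2, -0.0, -1.8]
opening: 0.0233
gripper_force: 68.8
```

Run:
```python
from h import *
np.set_printoptions(precision=4,suppress=True)
s=robot.read_state(); print(s['time'],s['position'],np.array(s['tcp_rot']),s['joint_positions'],s['force'],s['opening'])
save('wrist','pics/w2.png')
for a,b in [((432,257),(468.6,250)),((438.6,293.6),(477,286.4)),((447,273),(461.6,270))]:
    d=ray('top',*b,.06)-ray('top',*a,.06); print(np.degrees(np.arctan2(d[1],d[0]))+90)
```

```text
5.95 [ 0.5099 -0.2491  0.2506] [[-0.1868  0.9824 -0.0014]
 [ 0.9824  0.1868 -0.0002]
 [ 0.     -0.0014 -1.    ]] [ -0.5122  24.9841  29.0278 102.5677 -14.2281  56.1624  45.0089] [-0.2111 -0.0256 -1.8331] 0.02326177246960766
9.602325669335826
9.234027361634602
10.293246176971223
```

View pics/w2.png

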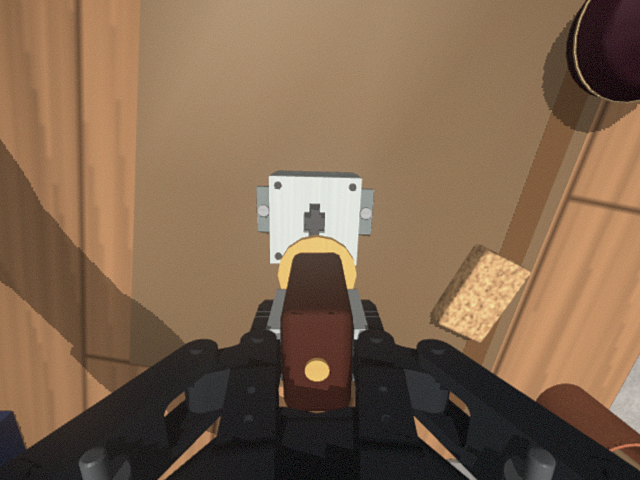

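Run:
```python
from h import *
im=cv2.imread('pics/w2.png')
cv2.imwrite('pics/c2.png',cv2.resize(im[165:285,250:380],(650,600),interpolation=cv2.INTER_CUBIC))
```

```text
(no output)
```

View pics/c2.png

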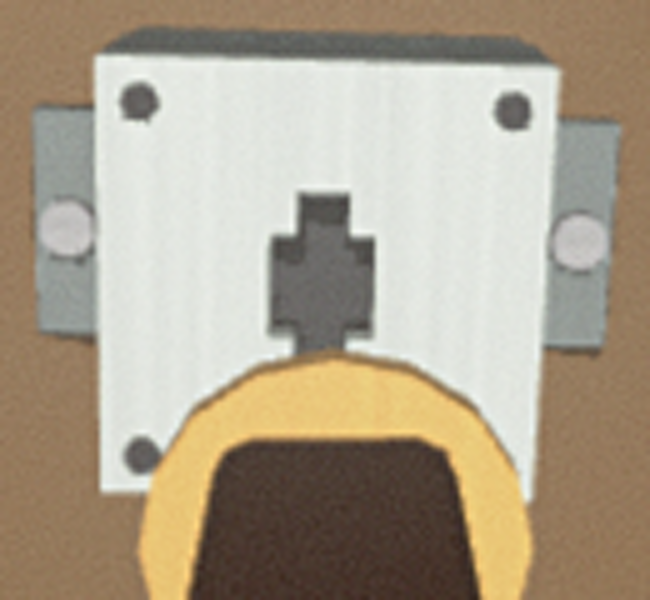

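Run:
```python
from h import *
np.set_printoptions(precision=4,suppress=True)
P=lambda u,v,z=.06: ray('wrist',250+u/5,165+v/5,z)
print('hole',P(321.5,285.5), 'sqmean',np.mean([P(270,237),P(375,238),P(268,333),P(373,335)],0))
c=[P(95,55),P(560,68),P(100,492),P(533,497)]; print('plate',np.mean(c,0))
an=lambda d:np.degrees(np.arctan2(d[1],d[0]))
for a,b in [(0,1),(2,3),(2,0),(3,1)]: print(an(c[b]-c[a]),np.linalg.norm(c[b]-c[a]))
print('scr',an(P(513,110)-P(139,101)),an(P(139,101)-P(142,456)), 'feet',an(P(580,242)-P(66,228,)))
print('sl',an(P(323,193)-P(321.5,345)),'sq',an(P(374,286.5)-P(269,285)))
t=robot.read_state()['position'][2]-.0918
print('button',ray('wrist',317,370,t+.115),'collarL,R',P(138,552,t+.0325),P(532,552,t+.0325),'front',P(335,350,t+.035))
print('grip top front edge angle', an(ray('wrist',347,405,t+.115)-ray('wrist',285,405,t+.115)))
print('topcam hole',ray('top',454.3,271.3,.06))
```

```text
hole [ 0.5082 -0.2486  0.06  ] sqmean [ 0.5082 -0.2487  0.06  ]
plate [ 0.5083 -0.2487  0.06  ]
9.291676783880897 0.08406375951841982
10.171831861481115 0.08459397598789758
99.1374815175963 0.08420180518002203
99.49461171594473 0.0829025722074717
scr 9.501801283674382 99.4015312169707 feet 9.28660304686426
sl 100.20255548272081 sq 10.034674821380007
button [ 0.5103 -0.2467  0.2738] collarL,R [ 0.4885 -0.2515  0.1913] [ 0.5324 -0.243   0.1913] front [ 0.5058 -0.2232  0.1938]
grip top front edge angle 10.888329635791987
topcam hole [ 0.5091 -0.251   0.06  ]
```

The keyhole is at (0.508, -0.249) with yaw about 9.4°. The handle axis is at (0.510, -0.2465), about 2.4 mm off the TCP. I'll shift by (-2, -2.2) mm, turn -1.4° and descend into the mouth.

Request:
send_rows --dp '[[-0.002,-0.0022,-0.01],[-0.002,-0.0022,-0.04],[-0.002,-0.0022,-0.07],[-0.002,-0.0022,-0.085],[-0.002,-0.0022,-0.09],[-0.002,-0.0022,-0.095],[-0.002,-0.0022,-0.099],[-0.002,-0.0022,-0.102],[-0.002,-0.0022,-0.105],[-0.002,-0.0022,-0.108],[-0.002,-0.0022,-0.108]]' --delta_rot '[[0,0,-1.4],[0,0,-1.4],[0,0,-1.4],[0,0,-1.4],[0,0,-1.4],[0,0,-1.4],[0,0,-1.4],[0,0,-1.4],[0,0,-1.4],[0,0,-1.4],[0,0,-1.4]]'

```text
time: 7.38
position: [0.5083, -0.2505, 0.1431]
tcp_rot: [[-0.165, 0.986, -0.0], [0.986, 0.165, 0.0], [0.0, -0.0, -1.0]]
force: [-0.5, 0.1, -2.5]
opening: 0.0231
gripper_force: 68.7
```

Request:
send_rows --dp '[[0,-0.0005,-0.002],[0,-0.0005,-0.004],[0,-0.0005,-0.006],[0,-0.0005,-0.008],[0,-0.0005,-0.008],[0,-0.0005,-0.008]]' --delta_rot '[[0,0,0],[0,0,0],[0,0,0],[0,0,0],[0,0,0],[0,0,0]]'

```text
time: 8.12
position: [0.5085, -0.2511, 0.1355]
tcp_rot: [[-0.165, 0.986, 0.0], [0.986, 0.165, -0.0], [-0.0, 0.0, -1.0]]
force: [-0.9, 0.0, 1.9]
opening: 0.0231
gripper_force: 69.2
```

Run:
```python
from h import *
np.set_printoptions(precision=4,suppress=True)
s=robot.read_state(); print(s['time'],s['position'],s['force'],s['wrist_torque'],s['opening'])
save('wrist','pics/w3.png')
im=cv2.imread('pics/w3.png')
cv2.imwrite('pics/c3.png',cv2.resize(im[140:440,180:480],(600,600),interpolation=cv2.INTER_CUBIC))
```

```text
8.125 [ 0.5085 -0.2511  0.1355] [-0.8729  0.0346  1.9342] [ 0.1439  0.2651 -0.011 ] 0.02312834079056616
```

View pics/c3.png

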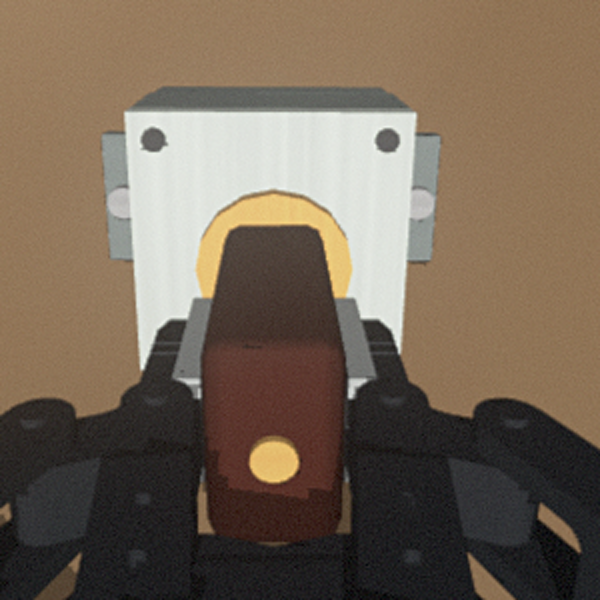

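The force step of about 4.4 N and the collar low over the plate show the nose seated on the plunger with the pin in the slot. Next I push in.

Request:
send_rows --dp '[[0,0,-0.002],[0,0,-0.004],[0,0,-0.006],[0,0,-0.008],[0,0,-0.009],[0,0,-0.009],[0,0,-0.009]]' --delta_rot '[[0,0,0],[0,0,0],[0,0,0],[0,0,0],[0,0,0],[0,0,0],[0,0,0]]'

```text
time: 9.05
position: [0.5085, -0.2512, 0.1266]
tcp_rot: [[-0.165, 0.986, 0.0], [0.986, 0.165, -0.0], [-0.0, 0.0, -1.0]]
force: [-1.9, 1.4, 7.1]
opening: 0.0235
gripper_force: 69.9
```

Pushed in about 9 mm, estimated from the spring force. Now I twist about the handle axis with a little extra push.

Request:
send_rows --dp '[[-0.0004,0,-0.0008],[-0.0008,0,-0.0008],[-0.0012,0.0001,-0.0008],[-0.0016,0.0003,-0.0008],[-0.0019,0.0006,-0.0008],[-0.0022,0.0008,-0.0008],[-0.0024,0.0012,-0.0008],[-0.0026,0.0015,-0.0008],[-0.0026,0.0015,-0.0008]]' --delta_rot '[[0,0,-10],[0,0,-20],[0,0,-30],[0,0,-40],[0,0,-50],[0,0,-60],[0,0,-70],[0,0,-80],[0,0,-80]]'

```text
time: 10.18
position: [0.5057, -0.2498, 0.1257]
tcp_rot: [[0.943, 0.332, -0.001], [0.332, -0.943, -0.001], [-0.001, 0.001, -1.0]]
force: [-2.1, 1.0, 7.9]
opening: 0.0231
gripper_force: 70.1
```

Run:
```python
from h import *
np.set_printoptions(precision=4,suppress=True)
s=robot.read_state(); R=np.array(s['tcp_rot']);print(s['time'],s['position'],np.degrees(np.arctan2(R[1,1],R[0,1])),s['force'],s['wrist_torque'],s['opening'],s['joint_positions'])
```

```text
10.175 [ 0.5057 -0.2498  0.1257] -70.59464607301919 [-2.1191  1.0351  7.9437] [0.2188 0.7127 0.2181] 0.02307071856908659 [-10.506   40.8436  44.974  108.6052 -38.9921  47.1519 -15.1769]
```

Request:
send_rows --dp '[[0,0.0002,0],[-0.0001,0.0004,0],[-0.0001,0.0006,0],[-0.0001,0.0006,0],[-0.0001,0.0006,0]]' --delta_rot '[[0,0,-5],[0,0,-9],[0,0,-13],[0,0,-13],[0,0,-13]]'

```text
time: 10.8
position: [0.5056, -0.2495, 0.1258]
tcp_rot: [[0.994, 0.113, -0.0], [0.113, -0.994, -0.001], [-0.0, 0.001, -1.0]]
force: [-2.6, 1.9, 7.4]
opening: 0.0234
gripper_force: 70.1
```

Run:
```python
from h import *
np.set_printoptions(precision=4,suppress=True)
s=robot.read_state(); R=np.array(s['tcp_rot']);print(s['time'],s['position'],np.degrees(np.arctan2(R[1,1],R[0,1])),s['force'],s['wrist_torque'],s['opening'])
```

```text
10.8 [ 0.5056 -0.2495  0.1258] -83.49631201803798 [-2.6218  1.9087  7.4273] [0.1152 0.7696 0.1347] 0.023424726004542533
```

Request:
send_rows --dp '[[0,0,0],[0,0,0],[0,0,0]]' --delta_rot '[[0,0,-2],[0,0,-2],[0,0,-2]]'

```text
time: 11.18
position: [0.5056, -0.2494, 0.1258]
tcp_rot: [[0.997, 0.079, -0.0], [0.079, -0.997, -0.001], [-0.0, 0.001, -1.0]]
force: [-2.7, 0.7, 7.5]
opening: 0.0228
gripper_force: 70.0
```

```bash
cat > r.py <<'E'
from h import *
np.set_printoptions(precision=4,suppress=True)
w=[]
for i in range(4):
    s=robot.read_state(); w.append(np.r_[s['force'],s['wrist_torque']]); robot.read_camera('wrist')
R=np.array(s['tcp_rot']);print(s['time'],s['position'],np.degrees(np.arctan2(R[1,1],R[0,1])),s['opening']);print(np.array(w))
E
python3 r.py
```

```text
11.325 [ 0.5056 -0.2494  0.1258] -85.49501020234929 0.023408225537089333
[[-2.7202  0.6671  7.5467  0.1446  0.7206  0.2107]
 [-2.598   1.5883  7.4567  0.1287  0.7445  0.1624]
 [-3.661   0.603   6.9017  0.1127  0.6963  0.1656]
 [-3.2019 -0.0543  7.502   0.1001  0.8029  0.2254]]
```

Request:
send_rows --dp '[[0,0,0],[0,0,0],[0,0,0]]' --delta_rot '[[0,0,-2],[0,0,-2],[0,0,-2]]'

```text
time: 11.75
position: [0.5056, -0.2494, 0.1258]
tcp_rot: [[0.999, 0.044, -0.0], [0.044, -0.999, -0.001], [-0.0, 0.0, -1.0]]
force: [-2.1, 0.7, 7.4]
opening: 0.0233
gripper_force: 70.0
```

```bash
python3 r.py
```

```text
11.9 [ 0.5056 -0.2494  0.1258] -87.49527980580851 0.023112731027762443
[[-2.0561  0.736   7.4339  0.1711  0.7833  0.1931]
 [-2.5294 -0.9498  6.4373  0.1228  0.7502  0.2365]
 [-2.5782  1.044   7.0474  0.2054  0.7115  0.1848]
 [-2.9975  0.5768  7.8537  0.1953  0.7061  0.1285]]
```

Request:
send_rows --dp '[[0,0,0],[0,0,0],[0,0,0]]' --delta_rot '[[0,0,-2],[0,0,-2],[0,0,-2]]'

```text
time: 12.32
position: [0.5056, -0.2493, 0.1258]
tcp_rot: [[1.0, 0.009, -0.0], [0.009, -1.0, -0.0], [-0.0, 0.0, -1.0]]
force: [-3.7, 0.5, 7.4]
opening: 0.0233
gripper_force: 70.0
```

```bash
python3 r.py
python3 - <<'E'
from h import *
im=save('wrist','pics/w4.png')[:,:,::-1]
save('top','pics/t4.png')
cv2.imwrite('pics/c4.png',cv2.resize(im[140:440,140:480],(680,600),interpolation=cv2.INTER_CUBIC))
E
```

```text
12.475 [ 0.5056 -0.2493  0.1258] -89.48901114959442 0.023330579988361355
[[-3.7133  0.5084  7.3873  0.2181  0.6714  0.2594]
 [-3.0399  0.0291  7.341   0.231   0.7514  0.1969]
 [-1.3585  1.5299  7.4371  0.2539  0.7791  0.2064]
 [-2.7137  0.8212  7.6698  0.2442  0.7321  0.2719]]
```

View pics/c4.png

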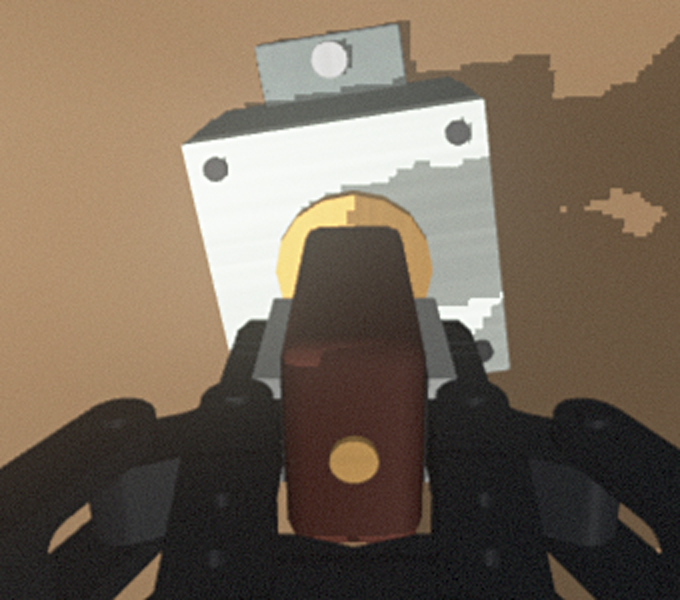

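Request:
send_rows --dp '[[0,0,0],[0,0,0],[0,0,0]]' --delta_rot '[[0,0,-3],[0,0,-3],[0,0,-3]]'

```text
time: 13.0
position: [0.5057, -0.2491, 0.1257]
tcp_rot: [[0.999, -0.042, -0.0], [-0.042, -0.999, -0.0], [-0.0, 0.0, -1.0]]
force: [-2.8, 1.9, 7.7]
opening: 0.0235
gripper_force: 70.3
```

```bash
python3 r.py
python3 - <<'E'
from h import *
save('wrist','pics/w5.png')
o=[]
for f in 'w3','w4','w5':
    im=cv2.imread(f'pics/{f}.png'); o.append(cv2.resize(im[300:420,260:380],(260,260),interpolation=cv2.INTER_CUBIC))
cv2.imwrite('pics/c5.png',cv2.convertScaleAbs(np.hstack(o),alpha=2.2))
E
```

```text
13.15 [ 0.5057 -0.2491  0.1257] -92.4309514644888 0.023368364891682324
[[-2.756   1.8873  7.7493  0.2905  0.7023  0.4627]
 [-2.5716  1.4793  8.2851  0.2964  0.7676  0.5264]
 [-1.8742  1.3494  8.1321  0.3316  0.6747  0.48  ]
 [-1.8513  0.7537  7.5655  0.3105  0.759   0.443 ]]
```

View pics/c5.png

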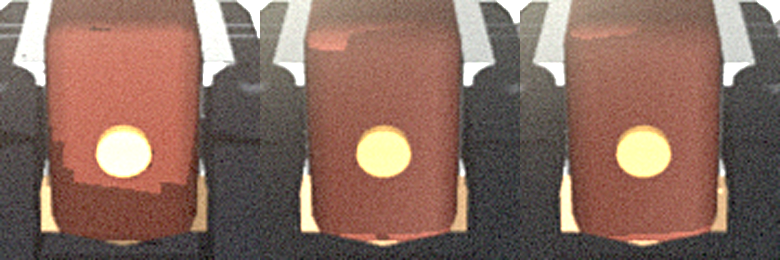

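The torque jumped from about 0.2 to 0.48 N m, so the rotor is at its solid stop. Vertical force has risen about 10.5 N since before contact, so the handle is still pushed in, and the grip is firm. Handing in.

```bash
python3 -c "
from cell import robot
print(robot.sign_off())"
```

```text
the job is handed in; nothing more can be done
None
```

I handed the job in at about 13 s with the handle nose-down in the collet opener, still gripped upright, pushed in about 10 mm (estimated from the spring force) and turned clockwise to its solid stop (a torque jump at the end); nothing else on the bench was deliberately touched, though I took no last look to confirm it.

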